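# Turn the sample carousel to the wanted tube

## Task

Turn the round sample carousel by pushing its rim, or the black posts that stand on it, with the fingertips until the tube with the purple cap faces front, in line with the yellow arrow plate. Do not grip, lift or touch any tube, leave the other things on the bench where they are, and finish with the carousel at rest and the hand clear of it.

Things in the scene. Friction and masses are not known exactly. Their poses are not given: they have to be found in the camera images.
- carousel_base: Fixed foot of a sample carousel: grey disc, 105 mm radius, 12 mm high; origin on the turning axis, on the bench. A flat yellow plate (28 mm wide, 6 mm high, with a black arrowhead) lies on the bench and sticks out from under the carousel along the foot's -x axis, as far as 188 mm from the axis; this direction is the carousel's front.
- pick_point (a point): Point on the arrow's centre line, 72 mm from the turning axis and 30 mm above the bench (on the turntable's top face): where the foot of a tube that faces the arrow stands. It does not turn.
- carousel_center (a point): Centre of the turntable's top face, on the turning axis, 30 mm above the bench; turns with the table: a white disc of 142 mm radius, 12 mm thick. In its axes, seen from above, six tube sockets (blue collars, 34 mm high, 25 mm wide) stand 72 mm from the axis at 0, 60, 120, 180, 240, 300 deg from +x, each holding one tube.
- post_0 (a point): Top of one of six like upright black finger posts for pushing (14 mm diameter, 60 mm high, tops 90 mm above the bench). They stand on the turntable 130 mm from the axis, near the rim, at 30, 90, 150, 210, 270, 330 deg from the table's +x, midway between the tubes; this one is at 210 deg.
- carousel (a joint): Turning angle of the table in its foot, rad, grows counter-clockwise seen from above; no stops, turns endlessly. It reads 0 at the start, however the table then stands. Friction about 0.16 N m (1.2 N at a post): it stays where it is left, and stops almost at once when no longer pushed.
- tube_0: Loose blood tube with red cap, 16x16x87 mm, standing in a carousel socket (glass 13 mm, cap top 117 mm above the bench); origin: bottom centre, z along the tube.
- tube_1: Loose blood tube with red cap, 16x16x87 mm, standing in a carousel socket (glass 13 mm, cap top 117 mm above the bench); origin: bottom centre, z along the tube.
- tube_2: Loose blood tube with white cap, 16x16x87 mm, standing in a carousel socket (glass 13 mm, cap top 117 mm above the bench); origin: bottom centre, z along the tube.
- tube_3: Loose blood tube with white cap, 16x16x87 mm, standing in a carousel socket (glass 13 mm, cap top 117 mm above the bench); origin: bottom centre, z along the tube.
- tube_4: Loose blood tube with purple cap, 16x16x87 mm, standing in a carousel socket (glass 13 mm, cap top 117 mm above the bench); origin: bottom centre, z along the tube. The wanted tube, the only purple cap.
- tube_5: Loose blood tube with red cap, 16x16x87 mm, standing in a carousel socket (glass 13 mm, cap top 117 mm above the bench); origin: bottom centre, z along the tube.
- tipbox_blue: blue pipette tip box with closed lid, 105x135x98, a bystander; origin: centre of underside (mm).
- cassette_a: dark grey tube cassette 31x133x68, a bystander; origin: centre of underside (mm).
- beaker: white plastic beaker 65x65x80, a bystander; origin: centre of underside (mm).
- marker: white and red marker pen 17x135x16 lying on the bench, a bystander; origin: underside of its middle (mm).

How it is judged:
By the outcome, as a careful person would: the job done as asked, in the order asked, and still so for the second after the job is handed in, with the robot touching nothing.
It also fails if it takes over 48 s, if anything falls off the work surface, if the arm or the gripper's body presses on something with over 40 N, if the wrist force passes 120 N, or if a joint passes its speed limit or range.

## Robot

A 6-joint arm with a two-finger parallel gripper is mounted at the origin on a cart in front of the work surface, level with it; the furniture and walls round the work are solid. World frame = base frame: x ahead of the robot, y to its left, z up, the work surface at z = 0. Lengths are in m, angles in degrees, forces in N, time in s.
With the tool pointing down it reaches from about 0.425 to 0.925 m from the base axis. Payload 12.5 kg.
Tool frame: the origin (TCP) lies midway between the tips of the shut fingers; the grasp point (between the pads) lies grasp_offset behind it (grasp_offset is the distance from the TCP to the grasp point, in m); z points along the fingers, x is the direction in which the jaws open and shut, and the axes are right-handed (so a half turn about z gives the same grasp; the last joint's range is limited). The gripper opens to 85 mm and grips with 20 to 120 N. Pads are 22 mm wide; open, the fingers measure 114 mm over their backs; the gripper's body (76 mm by 85 mm) begins 54 mm behind the grasp point. The pads swing forward as they close: fully open they stand 13 mm farther back than shut.
Start: joints at [-80.134, 28.126, 89.318, -0, 62.55, -6.05], TCP at [0.171, -0.601, 0.231] pointing down, gripper open.
Joint ranges: [-177.58, 177.58], [-47.91, 125.51], [2.72, 160], [-65.01, 245.01], [3.68, 167.84], [-153.87, 153.87]. Speed limits (degrees/s): [127.2, 127.2, 159.86, 180, 180, 180].

## Interface

Orientations are given as [roll, pitch, yaw] about the fixed x, y, z axes, in that order (R = Rz(yaw) Ry(pitch) Rx(roll)).
In Python, from station import read_state, read_camera, camera_info, hand_in, grasp_offset gives the robot as it stands. The module is installed in compiled form; this text tells all that it offers.
- The arm moves only by the tool drive_tool, never from a script. Its argument "moves" is a list of rows, each a list of 7 numbers: the turn, a rotation vector about the tool's x, y, z as a fraction of full scale, then the shift along the tool's x, y, z as a fraction of full scale, then the opening, from -1 (shut) to 1 (fully open), so that 0 is half open. A call has 1 to 20 rows; each row shifts and turns the pose as measured when the row begins, along the tool's axes as they then stand; what a row does not reach is not made up. Full scale, the value 1, is 0.05 m for a shift and 0.08 rad for a turn. A row lasts 1/10 s, in which the tool goes at most 50 mm and 8.59 degrees, less where a joint would pass 70% of its speed; a pose out of reach is approached as far as the arm can. A call with a number of a shift or a turn outside -1 to 1 is refused whole. A call with a gripper value outside its range is refused whole. The fingers move at their own pace and stop on an object; "newtons" is the grip in N (left out, the last holds). Time passes only in rows, so rows that do not move let the fingers close. It gives the time, the measured TCP pose, the force and the opening at its end, in the units of the state.
- read_state(): the state, without advancing time (a new reading comes with each control period).
- read_camera(name): name is "scene" or "top"; returns the picture (420x560x3 uint8, red, green, blue); there is no depth.
- camera_info(name): a dict with "fx", "fy", "cx", "cy" (pixels), "rvec" (rotation vector, rad) and "tvec" (3), from world to camera coordinates, as OpenCV has them. Camera axes: x right, y down, z forward; pixel columns grow to the right and rows downward; lengths in m; the calibration is good to about 2 mm. A picture is of the moment at which its call begins. camera_info takes no time and is no camera call.
- hand_in(): hands the job in, once; it reports no verdict.
The state is a dict: "clock": time; "qpos": joint angles; "joint_vel": joint speeds; "effort": joint torques, N m; "ee_pos": TCP position; "ee_rot": TCP orientation; "contact_force": force on the tool from outside, world axes, zero at the start; "moment": the same for the moment, N m; "grip_width": opening from 0.0 (shut) to 1.0 (fully open).
Only numpy, scipy, OpenCV 4.12 (cv2) and the standard library are available. Lean on these libraries where they do the work, as an engineer would, in place of code of your own. Each camera call takes 0.05 s, during which the arm holds its last target. There are 200 camera calls.

## Working session

There is one attempt and no reset: what is moved stays moved. The work goes in short steps, Python scripts to look and compute and a tool call to move; the robot and the scene stay as the last step left them, time stands still between calls to the robot, and variables do not carry over. Pictures are saved under pics/ and viewed, about 8 in all and at most 12, crops included, and the job is handed in when it is done.

Besides the shell and the picture viewer there is one more tool, called after "Emit:" as name(argument=value, ...) on one line, values as JSON. drive_tool: Moves the arm, as the interface text tells. Shift numbers are shares of 0.05 m and turn numbers shares of 0.08 rad, none past 1 either way. Its arguments: {"type":"object","properties":{"moves":{"type":"array","items":{"type":"array","items":{"type":"number","minimum":-1,"maximum":1}}},"newtons":{"type":"number"}},"required":["moves"]}

```bash
mkdir -p pics; cat > h.py <<'E'
import numpy as np, cv2
from station import *
def snap(name,f):
    im=read_camera(name); cv2.imwrite(f,im[:,:,::-1]); return im
def ray(name,uv,z):
    c=camera_info(name); R,_=cv2.Rodrigues(np.array(c['rvec'],float)); t=np.array(c['tvec'],float).ravel()
    d=R.T@np.array([(uv[0]-c['cx'])/c['fx'],(uv[1]-c['cy'])/c['fy'],1]); o=-R.T@t
    return o+d*(z-o[2])/d[2]
def proj(name,P):
    c=camera_info(name); R,_=cv2.Rodrigues(np.array(c['rvec'],float)); p=R@np.array(P,float)+np.array(c['tvec'],float).ravel()
    return np.array([c['fx']*p[0]/p[2]+c['cx'],c['fy']*p[1]/p[2]+c['cy']])
E
python3 - <<'E'
from h import *
snap('top','pics/t0.png'); snap('scene','pics/s0.png')
print(read_state(), grasp_offset)
E
```

```text
{'clock': 0.1, 'qpos': array([-8.01332756e+01,  2.81608238e+01,  8.93480892e+01, -7.91452845e-04,
        6.25484580e+01, -6.05104839e+00]), 'joint_vel': array([ 0.07289287, -0.03670369, -0.07969976,  0.02609571,  0.04109845,
       -0.03915729]), 'effort': array([ 3.51051523e-03, -6.19450378e+01, -2.62026143e+01, -2.99540659e-05,
        2.92827855e-03,  4.68764185e-06]), 'ee_pos': array([ 0.17138767, -0.60082655,  0.23077601]), 'ee_rot': array([-1.79994650e+02,  5.71253817e-02, -7.40818593e+01]), 'contact_force': array([-0.10259277, -0.16932076,  0.60533383]), 'moment': array([-0.05119012,  0.0305485 ,  0.03262759]), 'grip_width': 0.9999572666141163} 0.0187
```

View pics/t0.png

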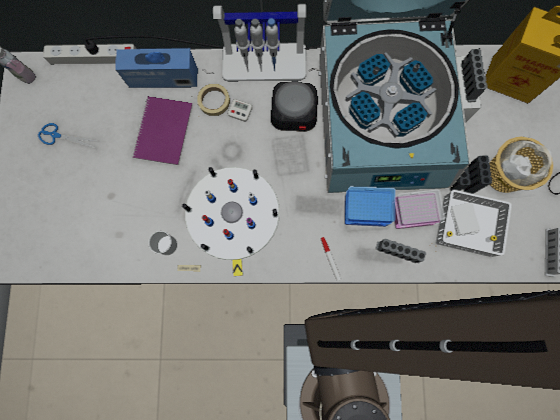

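View pics/s0.png

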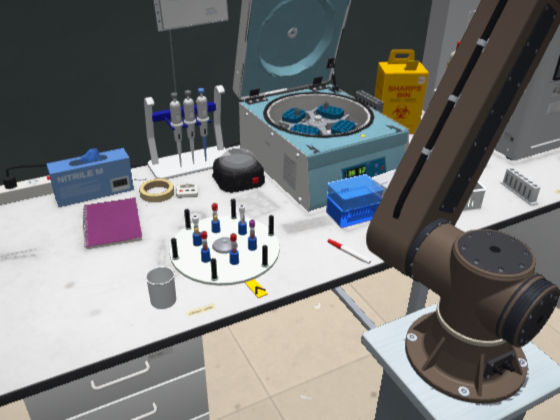

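The top view shows the carousel centred near (231,212), with the arrow at (237,268) and the caps around it. In the scene view the purple cap looks to be near (252,224). I'll enlarge both to confirm.

```bash
python3 - <<'E'
from h import *
a=cv2.imread('pics/t0.png')[155:285,170:295]; b=cv2.imread('pics/s0.png')[190:305,140:290]
a=cv2.resize(a,(577,600),interpolation=cv2.INTER_CUBIC)[:, :]
b=cv2.resize(b,None,fx=1.45,fy=1.45,interpolation=cv2.INTER_CUBIC)
c=np.zeros((600,577+218,3),np.uint8); c[:,:577]=a; c[:b.shape[0],577:577+b.shape[1]]=b[:,:218]
cv2.imwrite('pics/c0.png',c)
for uv in [(231,212)]: print(ray('top',uv,.03))
print(ray('top',(237,268),.006), ray('top',(252,198),.117))
print(ray('top',(0,0),0),ray('top',(560,420),0))
E
```

```text
[0.53706981 0.32190898 0.03      ]
[0.37209937 0.30365517 0.006     ] [0.55888095 0.25156097 0.117     ]
[1.29770904 1.1462047  0.        ] [-0.04296224 -0.59046658  0.        ]
```

View pics/c0.png

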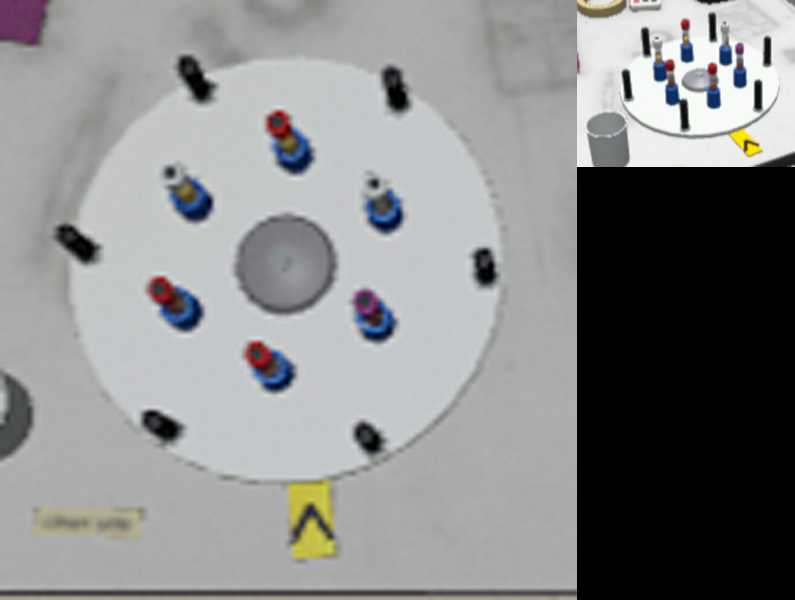

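The purple cap is at crop (367,302) and the arrow tip at (311,505). So purple needs to turn clockwise (seen from above) by a bit under 60°. I'll fit the geometry.

```bash
cat >> h.py <<'E'
from scipy.optimize import least_squares
def fit(posts,caps,name='top'):
    # posts/caps: full-image px lists; returns cx,cy,phase(deg mod 60, tubes)
    P=np.array([ray(name,p,.09)[:2] for p in posts]); C=np.array([ray(name,p,.117)[:2] for p in caps])
    def res(v):
        r=[]
        for X,rad,off in((P,.13,30),(C,.072,0)):
            for x in X:
                d=x-v[:2]; a=np.degrees(np.arctan2(d[1],d[0]))-v[2]-off; k=np.round(a/60)*60
                t=np.radians(v[2]+off+k); r+=list(d-rad*np.array([np.cos(t),np.sin(t)]))
        return r
    best=min((least_squares(res,[*P.mean(0),p0]) for p0 in range(0,60,10)),key=lambda s:s.cost)
    return best.x,np.sqrt(2*best.cost/len(best.fun)),P,C
E
python3 - <<'E'
from h import *
s=577/125; s2=600/130
f=lambda L:[(170+x/s-.5+.5/s,155+y/s2-.5+.5/s2) for x,y in L]
posts=f([(186,66),(391,76),(484,257),(362,428),(150,416),(63,233)])
caps=f([(367,302),(277,123),(174,174),(375,185),(160,290),(257,352)])
v,r,P,C=fit(posts,caps); print(v,r)
c=v[:2]
ang=lambda X:np.degrees(np.arctan2(*(np.array(X)[:2]-c)[::-1]))
print('posts',[(p.round(3),ang(p).round(1)) for p in P]); print('caps',[(ang(p).round(1),np.hypot(*(p-c)).round(3)) for p in C])
for q in f([(292,558),(336,553),(288,486),(330,482),(311,505),(311,505)]): X=ray('top',q,.006); print(X,ang(X),np.hypot(*(X[:2]-c)))
print(ray('top',f([(286,264)])[0],.036))
for n in f([(10,415)]): print('beaker',ray('top',n,.08))
E
```

```text
[ 0.53728985  0.31981004 56.30553709] 0.0011494192945240573
posts [(array([0.653, 0.378]), np.float64(26.6)), (array([0.646, 0.248]), np.float64(-33.5)), (array([0.529, 0.19 ]), np.float64(-93.6)), (array([0.424, 0.263]), np.float64(-153.6)), (array([0.431, 0.393]), np.float64(145.5)), (array([0.546, 0.451]), np.float64(86.3))]
caps [(np.float64(-123.9), np.float64(0.074)), (np.float64(-3.5), np.float64(0.071)), (np.float64(56.1), np.float64(0.07)), (np.float64(-64.4), np.float64(0.072)), (np.float64(117.4), np.float64(0.072)), (np.float64(176.5), np.float64(0.071))]
[0.35002506 0.31549856 0.006     ] -178.6810874451277 0.18731441808454335
[0.35315834 0.28726057 0.006     ] -169.97522272822548 0.1869863201855693
[0.39611997 0.31907506 0.006     ] -179.70170076541544 0.14117180011167624
[0.39863165 0.29191339 0.006     ] -168.62452197582556 0.14143662844020763
[0.3838587  0.30393511 0.006     ] -174.09284685859686 0.15425022621800968
[0.3838587  0.30393511 0.006     ] -174.09284685859686 0.15425022621800968
[0.5364137  0.31937845 0.036     ]
beaker [0.43353775 0.48130181 0.08      ]
```

Purple stands at -123.7° and the front is at -174.3°, so the table needs about 50.6° clockwise. I'll push the post at -93.6° from its +x side and follow its arc. First I'll transit high, with the gripper shut.

Emit:
drive_tool(moves=[[0,0,0,-0.43,-0.66,0,-1],[0,0,0,-0.43,-0.66,0,-1],[0,0,0,-0.43,-0.66,0,-1],[0,0,0,-0.43,-0.66,0,-1],[0,0,0,-0.43,-0.66,0,-1],[0,0,0,-0.43,-0.66,0,-1],[0,0,0,-0.43,-0.66,0,-1],[0,0,0,-0.43,-0.66,0,-1],[0,0,0,-0.43,-0.66,0,-1],[0,0,0,-0.43,-0.66,0,-1],[0,0,0,-0.74,-0.32,0,-1],[0,0,0,-0.74,-0.32,0,-1],[0,0,0,-0.74,-0.32,0,-1],[0,0,0,-0.74,-0.32,0,-1],[0,0,0,-0.74,-0.32,0,-1]])

```text
clock: 1.6
ee_pos: [0.4652, -0.0879, 0.2276]
ee_rot: [179.9, 0.4, -74.5]
contact_force: [0.1, 0.3, -0.4]
grip_width: -0.001
```

Emit:
drive_tool(moves=[[0,0,0,-0.66,-0.24,0,-1],[0,0,0,-0.66,-0.24,0,-1],[0,0,0,-0.66,-0.24,0,-1],[0,0,0,-0.66,-0.24,0,-1],[0,0,0,-0.66,-0.24,0,-1],[0,0,0,-0.66,-0.24,0,-1],[0,0,-1,0,0,0,-1],[0,0,-1,0,0,0,-1],[0,0,-1,0,0,0,-1],[0,0,-1,0,0,0,-1],[0,0,-1,0,0,0,-1],[0,0,-1,0,0,0,-1],[0,0,-1,0,0,0,-1],[0,0,-1,0,0,0,-1],[0,0,-1,0,0,0,-1],[0,0,-1,0,0,0,-1],[0,0,-1,0,0,0,-1],[0,0,-1,0,0,0,-1]])

```text
clock: 3.4
ee_pos: [0.4783, 0.137, 0.2253]
ee_rot: [-179.9, 0.8, -16.9]
contact_force: [-0.2, -0.6, -0.5]
grip_width: -0.003
```

Emit:
drive_tool(moves=[[0,0,-1,0,0,0,-1],[0,0,-1,0,0,0,-1],[0,0,-1,0,0,0,-1],[0,0,-1,0,0,0,-1],[0,0,-1,0,0,0,-1],[0,0,-1,0,0,0,-1],[0,0,-1,0,0,0,-1],[0,0,-1,0,0,0,-1],[0,0,-1,0,0,0,-1],[0,0,-1,0,0,0,-1],[0,0,-1,0,0,0,-1],[0,0,-1,0,0,0,-1],[0,0,-1,0,0,0,-1],[0,0,-1,0,0,0,-1],[0,0,-1,0,0,0,-1],[0,0,-1,0,0,0,-1],[0,0,-1,0,0,0,-1],[0,0,-1,0,0,0,-1],[0,0,-1,0,0,0,-1]])

```text
clock: 5.3
ee_pos: [0.4755, 0.1366, 0.2211]
ee_rot: [-178.7, 0.1, 73.9]
contact_force: [-0.1, -0.6, 0.0]
grip_width: 0.0
```

Emit:
drive_tool(moves=[[-0.28,0,-1,0,0,0,-1],[0,0,-1,0,0,0,-1],[0,0,-1,0,0,0,-1],[0,0,-1,0,0,0,-1],[0,0,-1,0,0,0,-1],[0,0,-1,0,0,0,-1],[0,0,-0.8,0,0,0,-1],[0,0,0,0.14,0.55,0,-1],[0,0,0,0.14,0.55,0,-1],[0,0,0,0.14,0.55,0,-1],[0,0,0,0.14,0.55,0,-1],[0,0,0,0,0,0,-1]])

```text
clock: 6.5
ee_pos: [0.5742, 0.1964, 0.218]
ee_rot: [-179.6, 0.0, 106.6]
contact_force: [-1.6, -0.9, -0.7]
grip_width: 0.005
```

Emit:
drive_tool(moves=[[0,0,0,0,0,0.4,-1],[0,0,0,0,0,0.4,-1],[0,0,0,0,0,0.4,-1],[0,0,0,0,0,0.4,-1],[0,0,0,0,0,0.4,-1],[0,0,0,0,0,0.4,-1],[0,0,0,0,0,0.4,-1],[0,0,0,0,0,0.3,-1],[0,0,0,0,0,0,-1]])

```text
clock: 7.4
ee_pos: [0.5683, 0.1939, 0.0559]
ee_rot: [-179.3, 0.0, 106.6]
contact_force: [0.1, 0.1, 0.3]
grip_width: -0.0
```

```bash
python3 - <<'E'
from h import *
a=snap('top','pics/t1.png')[130:290,150:310]; b=snap('scene','pics/s1.png')[170:310,120:320]
c=np.hstack([cv2.resize(a,(400,400)),cv2.resize(b,(400,400))]); cv2.imwrite('pics/c1.png',c[:,:,::-1])
s=read_state(); print(s['ee_pos'],s['ee_rot'],s['qpos'])
E
```

```text
[0.56938879 0.19423634 0.05785847] [-1.79463970e+02  5.39768015e-02  1.06607931e+02] [ 12.58634152  38.75461438 100.92721952  -0.13979251  40.84917538
 -93.91516974]
```

View pics/c1.png

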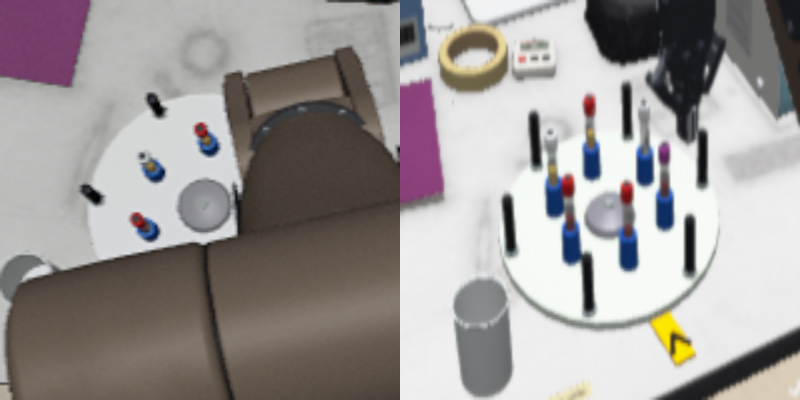

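The closed fingertip is just behind the wanted post, clear of the tubes (scene crop about (688,130), purple at (664,155)). I'll push along the arc, stopping short of the target first.

Emit:
drive_tool(moves=[[0,0,0.5,0,0,-0.02,-1],[0,0,0.87,0.01,-0.18,-0.01,-1],[0,0,0.87,0.01,-0.18,-0.01,-1],[0,0,0.87,0.01,-0.18,-0.01,-1],[0,0,0.87,0.01,-0.18,-0.01,-1],[0,0,0.87,0.01,-0.18,-0.01,-1],[0,0,0.87,0.01,-0.18,-0.01,-1]])

```text
clock: 8.2
ee_pos: [0.5184, 0.1934, 0.0707]
ee_rot: [179.7, -0.0, 79.4]
contact_force: [2.7, -0.3, -0.4]
grip_width: -0.002
```

Emit:
drive_tool(moves=[[0,0,0.45,0.01,-0.18,0.03,-1],[0,0,0.87,0,-0.18,0.03,-1],[0,0,0.87,0,-0.18,0.03,-1],[0,0,0.87,0,-0.18,0.02,-1],[0,0,0.87,0,-0.18,0.02,-1],[0,0,0.87,0,-0.18,0.02,-1]])

```text
clock: 8.8
ee_pos: [0.4705, 0.2121, 0.071]
ee_rot: [179.0, -0.8, 56.4]
contact_force: [1.0, -1.3, -0.8]
grip_width: -0.001
```

```bash
python3 - <<'E'
from h import *
b=snap('scene','pics/s2.png')[190:310,140:300]
cv2.imwrite('pics/c2.png',cv2.resize(b,(800,600),interpolation=cv2.INTER_CUBIC)[:,:,::-1])
s=read_state(); p=s['ee_pos']; print(p,s['ee_rot'],s['contact_force'])
d=p[:2]-[.5373,.3198]; print(np.degrees(np.arctan2(d[1],d[0])),np.hypot(*d))
E
```

```text
[0.46929938 0.21256862 0.07089196] [179.06999507  -0.80275549  56.21610438] [-0.84282509  0.41872213 -0.60305312]
-122.38076525156934 0.1269750058651871
```

View pics/c2.png

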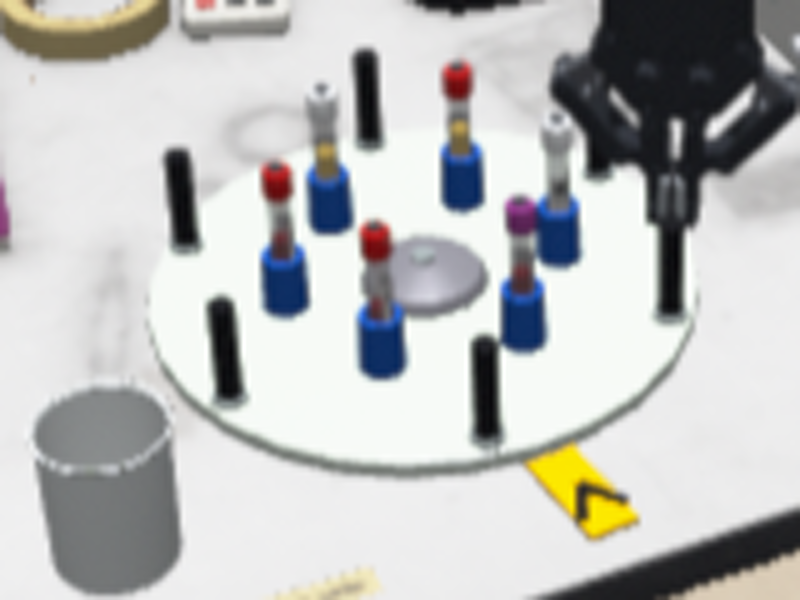

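Working well: the post behind the finger is being carried round, and purple (521,205) is nearing the arrow (605,500). I'll measure the angle now.

```bash
python3 - <<'E'
from h import *
f=lambda L:[(140+x/5-.4,190+y/5-.4) for x,y in L]
v,r,P,C=fit(f([(366,55),(178,155),(222,303),(485,342)]),f([(521,205),(458,68),(322,90),(277,170),(376,230),(557,120)]),'scene')
print(v,r); d=C-v[:2]; print(np.degrees(np.arctan2(d[:,1],d[:,0])))
for q in f([(525,462),(575,446),(595,537),(637,519)]):
    X=ray('scene',q,.006)[:2]; print(X,np.degrees(np.arctan2(*(X-v[:2])[::-1])),np.hypot(*(X-v[:2])))
E
```

```text
[ 0.53919464  0.32127584 20.5886626 ] 0.0008558451904526292
[-160.63749324  -38.98971092   20.56399168   81.54267252  141.20167897
  -98.367694  ]
[0.41463628 0.32228699] 179.53489221359618 0.12456245616750798
[0.41446602 0.29534015] -168.25347878868538 0.12739657920304964
[0.3512937  0.31486897] -178.04713806888861 0.18801013348943943
[0.3536054  0.29154068] -170.89741823208334 0.18795623485343452
```

Emit:
drive_tool(moves=[[0,0,0.5,0,-0.18,0.02,-1],[0,0,0.87,0,-0.18,0.02,-1],[0,0,0.87,0,-0.18,0.02,-1],[0,0,0.2,0,-0.04,0,-1],[0,0,0,0,0,0,-1]])

```text
clock: 9.35
ee_pos: [0.4485, 0.2307, 0.0722]
ee_rot: [179.0, -1.4, 45.1]
contact_force: [0.8, 0.2, -0.3]
grip_width: -0.004
```

```bash
python3 - <<'E'
from h import *
b=snap('scene','pics/s3.png')[190:310,140:300]
cv2.imwrite('pics/c3.png',cv2.resize(b,(800,600),interpolation=cv2.INTER_CUBIC)[:,:,::-1])
s=read_state(); p=s['ee_pos']; print(p,s['ee_rot'],s['contact_force'])
d=p[:2]-[.5373,.3198]; print(np.degrees(np.arctan2(d[1],d[0])),np.hypot(*d))
E
```

```text
[0.44858491 0.23064195 0.07220745] [178.98795572  -1.41896175  45.10297675] [0.15314703 0.09745459 0.25421042]
-134.85731594690336 0.1257756903886893
```

View pics/c3.png

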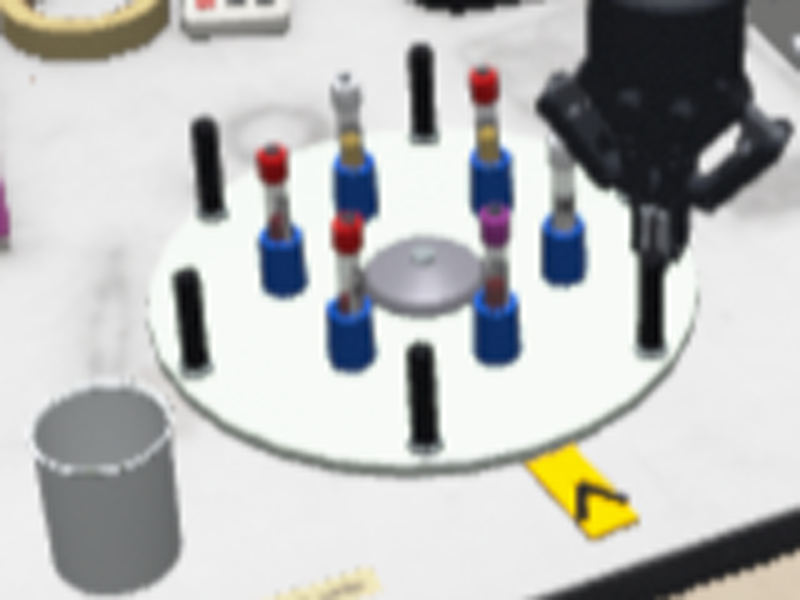

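Purple is at (495,215), nearly in line with the arrow. I'll fit the angle from this picture.

```bash
python3 - <<'E'
from h import *
f=lambda L:[(140+x/5-.4,190+y/5-.4) for x,y in L]
v,r,P,C=fit(f([(421,50),(205,123),(187,275),(421,349)]),f([(495,213),(484,75),(346,82),(272,152),(348,221)]),'scene')
print(v,r); d=C-v[:2]; print(np.degrees(np.arctan2(d[:,1],d[:,0])))
d=P-v[:2]; print(np.degrees(np.arctan2(d[:,1],d[:,0])))
E
```

```text
[0.53941696 0.32140912 7.64964252] 0.0012491524522963483
[-171.42788317  -51.45407405    9.45497498   68.90739311  129.06228769]
[-22.78305286  36.79927629  97.32526482 157.35228403]
```

Emit:
drive_tool(moves=[[0,0,0.2,0,-0.045,0.01,-1],[0,0,0.2,0,-0.045,0.01,-1],[0,0,0,0,0,0,-1],[0,0,0,0,0,0,-1]])

```text
clock: 9.8
ee_pos: [0.4462, 0.2336, 0.0715]
ee_rot: [179.0, -1.5, 43.3]
contact_force: [-0.8, -1.0, 0.3]
grip_width: -0.0
```

Emit:
drive_tool(moves=[[0,0,0,0,0.1,0,-1],[0,0,0,0,0.2,0,-1],[0,0,0,0,0,-0.5,-1],[0,0,0,0,0,-0.6,-1],[0,0,0,0,0,-0.6,-1],[0,0,0,0,0,-0.6,-1],[0,0,0,0,0,-0.5,-1],[0,0,0,-0.64,0.68,0,-1],[0,0,0,-0.64,0.68,0,-1],[0,0,0,-0.64,0.68,0,-1],[0,0,0,-0.64,0.68,0,-1],[0,0,0,-0.64,0.68,0,-1],[0,0,0,-0.64,0.68,0,-1],[0,0,0,-0.64,0.68,0,-1],[0,0,0,0,0,0,-1]])

```text
clock: 11.3
ee_pos: [0.4578, -0.125, 0.2172]
ee_rot: [178.7, -1.6, 43.5]
contact_force: [-0.4, 0.9, -0.5]
grip_width: 0.001
```

```bash
python3 - <<'E'
from h import *
a=snap('top','pics/t4.png'); snap('scene','pics/s4.png')
b=cv2.resize(a[155:285,170:295],(577,600),interpolation=cv2.INTER_CUBIC)
cv2.imwrite('pics/c4.png',b[:,:,::-1]); print(read_state()['ee_pos'])
E
```

```text
[ 0.45741561 -0.12132811  0.21706707]
```

View pics/c4.png

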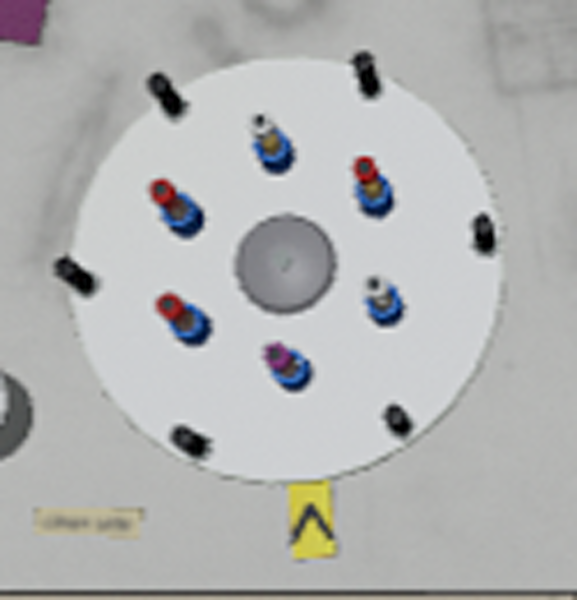

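The view is clear: purple cap at (277,354), arrow tip at (311,505), no post or tube disturbed. I'll fit it the same way as at the start, and also measure the rotation between the two top images with code.

```bash
python3 - <<'E'
from h import *
s=577/125; s2=600/130
f=lambda L:[(170+x/s-.5+.5/s,155+y/s2-.5+.5/s2) for x,y in L]
v,r,P,C=fit(f([(157,82),(363,61),(483,222),(393,411),(179,433),(63,264)]),f([(277,354),(263,124),(363,168),(375,286),(168,304),(161,190)]))
print(v,r)
c=np.array([.5373,.3198])
for X in (P,C): d=X-v[:2]; print(np.degrees(np.arctan2(d[:,1],d[:,0])).round(1))
# blue collar tops, z=.064, by rectified colour segmentation; yellow plate axis, z=.006
def rect(im,z,px=.0005,h=.2):
    n=int(2*h/px); src=np.float32([proj('top',[c[0]+h*a,c[1]+h*b,z]) for a,b in((1,1),(1,-1),(-1,-1),(-1,1))])
    return cv2.warpPerspective(im,cv2.getPerspectiveTransform(src,np.float32([[0,0],[n,0],[n,n],[0,n]])),(n,n),flags=cv2.INTER_CUBIC)
for fn in('t0','t4'):
    im=cv2.imread(f'pics/{fn}.png')
    hsv=cv2.cvtColor(rect(im,.047),cv2.COLOR_BGR2HSV); m=cv2.inRange(hsv,(100,120,60),(120,255,255))
    n,l,st,ce=cv2.connectedComponentsWithStats(m); out=[]
    for i in range(1,n):
        if st[i,4]>150:
            x=.2-ce[i][1]*.0005; y=.2-ce[i][0]*.0005
            if .055<np.hypot(x,y)<.09: out.append((np.degrees(np.arctan2(y,x)).round(1),np.hypot(x,y).round(3),st[i,4]))
    print(fn,sorted(out))
    hsv=cv2.cvtColor(rect(im,.006),cv2.COLOR_BGR2HSV); m=cv2.inRange(hsv,(22,150,100),(35,255,255))
    ys,xs=np.nonzero(m); X=np.c_[.2-ys*.0005,.2-xs*.0005]
    k=np.abs(X[:,1])<.05; X=X[k]; mean=X.mean(0); w=np.linalg.svd(X-mean,full_matrices=False)[2][0]; w*=np.sign(w@mean)
    print('plate',np.degrees(np.arctan2(mean[1],mean[0])),np.hypot(*mean),'dir',np.degrees(np.arctan2(w[1],w[0])))
E
```

```text
[0.53745325 0.31986037 5.46385279] 0.0011347014345819248
[  35.8  -24.5  -84.  -144.   154.8   95. ]
[-174.     3.4  -54.1 -115.6  125.5   66.3]
t0 [(np.float64(-123.9), np.float64(0.076), np.int32(691)), (np.float64(-64.6), np.float64(0.072), np.int32(876)), (np.float64(-4.9), np.float64(0.071), np.int32(953)), (np.float64(57.1), np.float64(0.07), np.int32(948)), (np.float64(117.6), np.float64(0.071), np.int32(1052)), (np.float64(178.0), np.float64(0.073), np.int32(869))]
plate -174.3000155258063 0.16255575667022584 dir -174.81377252727853
t4 [(np.float64(-173.1), np.float64(0.076), np.int32(753)), (np.float64(-115.8), np.float64(0.074), np.int32(867)), (np.float64(-56.2), np.float64(0.071), np.int32(979)), (np.float64(5.0), np.float64(0.07), np.int32(1014)), (np.float64(66.3), np.float64(0.07), np.int32(1110)), (np.float64(127.4), np.float64(0.071), np.int32(1007))]
plate -174.3755662960403 0.16200675926477495 dir -174.1381738864746
```

Both fits put purple at -174.4° to -174.5° against the plate at -174.3°. The hand is clear, so I'll hand in.

```bash
python3 -c "
from station import *
s=read_state(); print(s['clock'],s['ee_pos'],abs(s['joint_vel']).max()); print(hand_in())"
```

```text
11.4 [ 0.45741561 -0.12132811  0.21706707] 3.2676645689922057
the job is handed in; nothing more can be done
None
```

The purple tube now faces the arrow, and I handed the job in at 11.4 s. I turned the carousel about 51° clockwise by pushing one black post with the shut fingertips, then drew the hand well clear.

- **Alignment:** in the last top picture, the fit to post tops and caps put the purple tube at -174.5°. The average of the blue collars gave -174.4°, against -174.3° to -174.4° for the arrow plate, so the error is under about 0.5°.
- **Disagreement:** single marks scattered by 1–2°. The purple tube's own collar alone read -173.1°, and the scene camera placed the axis about 2 mm off. I relied on the combined fits.
- **Contact:** the wrist force read at most about 3 N at the end of each move. All six tubes were still standing, and nothing in the pictures showed the hand touching a tube.
- **Not checked:** I kept clear of the beaker, marker, tip box and cassette, but did not measure their positions before and after. The last reading before hand-in still showed one joint moving at about 3°/s, with the hand well away from the carousel.

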